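# Lid on the pan, control knob back on the induction hob, press and hold

### The arm

A 7-joint arm with a two-finger parallel gripper is mounted at the origin on the work surface. World frame = base frame: x ahead of the robot, y to its left, z up, the work surface at z = 0. Lengths are in m, angles in rad, forces in N, time in s.
With the tool pointing down it reaches from about 0.4 to 0.875 m from the base axis. Payload 19.3 kg.
Tool frame: the origin (TCP) lies on the centre line of the jaws, within the pads' length; the fingertips stand 8 mm ahead of it and the grasp point (between the pads) lies 11 mm behind it; z points along the fingers, y is the line along which they close (so a half turn about z gives the same grasp; the last joint's range is limited). The gripper opens to 85 mm and grips with 20 to 120 N. Pads are 22 mm wide; open, the fingers measure 114 mm over their backs; the gripper's body (76 mm by 85 mm) begins 54 mm behind the grasp point. The pads swing forward as they close: fully open they stand 13 mm farther back than shut.
Start: joints at [1.052, 0.521, -0.036, 1.599, 0.021, 1.021, -0.113], TCP at [0.271, -0.563, 0.239] pointing down, gripper open.
Joint ranges: [-2.91, 2.91], [-0.3, 2.13], [-1.5, 1.42], [0.17, 2.43], [-1.26, 4.41], [0.16, 1.93], [-2.52, 2.52]. Speed limits (rad/s): [1.89, 1.89, 2.39, 2.39, 3.01, 3.01, 3.01].

### API

Orientations are given as [roll, pitch, yaw] about the fixed x, y, z axes, in that order (R = Rz(yaw) Ry(pitch) Rx(roll)).
In Python, from workcell import status, grab_frame, camera_params, bot, search_frame, silhouettes gives the robot as it stands.
- The arm moves only by the shell command python3 -m creep 'ROWS' [FORCE]. ROWS is JSON, a list of rows, each a list of 5 numbers: the shift along the tool's x, y, z in units of 60 mm (1.0 is 60 mm), then the turn about the tool's z in units of 8 degrees (1.0 is 8 degrees), then the opening, from 0 (shut) to 1 (fully open). In form: [[x, y, z, twist, hand], ...]. A call has 1 to 5 rows; each row is the pose to reach, as a shift and turn from the pose commanded when the call began, along the tool's axes at that moment; what a row does not reach only later rows make up. A row lasts 1/8 s, in which the tool goes at most 62.5 mm and 10.7 degrees, less where a joint would pass 70% of its speed; a pose out of reach is approached as far as the arm can. A call with a gripper value outside its range is refused whole. The fingers move at their own pace and stop on an object; FORCE is the grip in N (left out, the last holds). Time passes only in rows, so rows that repeat a pose let the fingers close. It gives the time, the measured TCP pose, the force, the opening and the grip force at its end, in the units of the state.
- status.observe(): the state, without advancing time (a new reading comes with each control period).
- grab_frame(name): name is "scene" or "side" or "wrist"; returns the picture (420x560x3 uint8, blue, green, red); there is no depth.
- camera_params(name): a dict with "K" (3x3 intrinsics, pixels), "rvec" (rotation vector, rad) and "tvec" (3), from world to camera coordinates, as OpenCV has them; the wrist camera has in their place "tool_from_camera" (4x4, takes a point from camera to tool coordinates, whose origin is the TCP and whose axes are the flange's). Camera axes: x right, y down, z forward; pixel columns grow to the right and rows downward; lengths in m; the calibration is good to about 2 mm. A picture is of the moment at which its call begins: read the wrist's pose just before it. camera_params takes no time and is no camera call.
- bot.job_done(): hands the job in; it is judged then, once.
Trained networks look in the newest picture that a camera, given by its name, has taken for a name from the list of things; names that differ only in an ending like _2 or _b are one class to them, and where a whole thing is asked for, a point or a joint stands for the part that bears it (a point fixed in the world has none). Each returns a list of dicts, best first, with "p" (0 to 1); they miss things now and then, are a little off and sometimes report something else, mostly with a low value. They report only what shows in the picture. A call takes as long as a camera call. They do not tell look-alikes from the thing itself.
- search_frame(camera, name): "extent" ([left, top, right, bottom] as shares, 0 to 1, of the picture: columns of its width, rows of its height, round what is visible of it).
- silhouettes(camera, name): "mask" (420x560 bool, what is visible of it) and "extent" ([left, top, right, bottom] as shares, 0 to 1, of the picture: columns of its width, rows of its height, round what is visible of it).
The state is a dict: "clock": time; "qpos": joint angles; "qd": joint speeds; "joint_efforts": joint torques, N m; "position": TCP position; "tool_rot": TCP orientation; "force": force on the tool from outside, world axes, zero at the start; "moment": the same for the moment, N m; "grip_width": finger opening in m; "finger_force": force on a finger pad.
Only numpy, scipy, OpenCV 4.12 (cv2) and the standard library are available. Lean on these libraries where they do the work, as an engineer would, in place of code of your own. Each camera call takes 0.05 s, during which the arm holds its last target. There are 200 camera calls.

### The job

The potatoes are in the pan, so put the lid on it, seated squarely on the rim, and let go of the lid. Then refit the hob's control knob, which was pulled off for cleaning: turn it so that its D-bore matches the D-shaft on the hob, push it fully home, press it right down against its switch as for switching on, and finish there with the hand still holding it pressed down, not let go. Leave the pan where it stands and the other things on the worktop as they are.

Things in the scene. Friction and masses are not known exactly. Their poses are not given: they have to be found in the camera images.
- hob: Fixed portable induction hob, 360 mm deep (x) by 280 mm wide (y), flat top 60 mm above the worktop: black glass with a printed cooking ring, plain aluminium control panel along its front. Origin: centre of its underside; +x to its back, z up. The D-shaft stands on the panel at (-138, 0) mm from the origin, the ring's centre is at (+42, 0) mm.
- shaft_top (a point): Centre of the top of the bare, upright brass D-shaft on the hob's panel: 14 mm diameter with a flat cut 2 mm from the axis, 22 mm tall (top 82 mm above the worktop), last 2 mm chamfered. Its x axis points squarely out through the flat; z up. It can be turned (stiff, 0.08 N m); the flat starts facing within 26 degrees of the hob's back (+x). It is also a push switch.
- dial_press (a joint): Push switch under the D-shaft: how far the shaft is pressed down, 0 up, 0.004 m fully down. A spring takes 3 N to start and 9 N fully down, and lifts the shaft again when let go.
- dial_knob: Black control knob, 60 g, standing on the worktop, bore down, to one side of the hob (the lid is on the other). Skirt 46 mm across, 6 mm high; on it a bar grip 22 mm wide (y), from 6 to 36 mm up, from x = -22 mm to a pointed nose at x = +28 mm (sides straight from x = -19 to +14); white line on top towards the nose. Origin: centre of the underside; x to the nose, z up.
- knob_bore (a point): Closed end of the knob's D-bore, on its axis 16 mm above the underside; axes as the knob's. Bore 15.6 mm across, its flat 2.8 mm from the axis ON THE NOSE SIDE: it goes on with the nose pointing the way the shaft's flat faces, 0.8 mm play all round. Home: this point meets the shaft's top, skirt 6 mm above the panel (2 mm when pressed fully down).
- knob_nose (a point): Tip of the knob's pointed nose, 28 mm from its axis, 26 mm above its underside.
- pan: Loose steel saucepan with potatoes in it, 1.3 kg, standing on the hob's cooking ring: outer diameter 160 mm, inner 154 mm, 85 mm high, two side loops reaching 112 mm from its axis along its y. Origin: centre of its underside; z up.
- pan_rim (a point): Centre of the pan's mouth at the height of its rim.
- lid: Steel lid, 350 g, lying right way up on the worktop: rim plate 168 mm across, 3 mm thick, its underside 8 mm up; under it a plug 144 mm across, 8 mm high, that goes inside the pan; low dome to 25 mm; in the middle a round black grip 36 mm across, from 34 to 54 mm up. Heights are above the origin, the centre of the plug's underside; z up.
- lid_seat (a point): Point on the lid's axis at the underside of its rim plate (8 mm above the lid's underside): meets the pan's rim centre when the lid is on.
- lid_grip (a point): Centre of the lid's round grip, 44 mm above the lid's underside.
- mug: Bystander, to be left alone. White mug, 78 mm across, 92 mm high, with a handle. Origin: centre of its underside.
- salt: Bystander, to be left alone. White salt shaker, 40 mm across, 75 mm high. Origin: centre of its underside.
- mill: Bystander, to be left alone. Dark wooden pepper mill, 52 mm across, 158 mm high. Origin: centre of its underside.
- ramekin: Bystander, to be left alone. White ramekin, 84 mm across, 45 mm high. Origin: centre of its underside.
- spoon: Bystander, to be left alone. Wooden spoon, 260 mm long (x), lying on the worktop in front of the hob. Origin: its middle, on the worktop.
- spice: Bystander, to be left alone. Amber spice jar with steel cap, 44 mm across, 70 mm high. Origin: centre of its underside.
Not all that is in view belongs to the job. Leave any purple look-alike of the pan alone.

How it is judged:
By the outcome, as a careful person would: the job done as asked, in the order asked, and still so for the second after the job is handed in, while the arm keeps its last pose, push and grip.
It also fails if it takes over 64 s, if anything falls off the work surface, if the arm or the gripper's body presses on something with over 40 N, if the wrist force passes 120 N, or if a joint passes its speed limit or range.

## Working session

There is one attempt and no reset: what is moved stays moved. The work goes in short steps, Python scripts to look and compute and a shell command to move; the robot and the scene stay as the last step left them, time stands still between calls to the robot, and variables do not carry over. Pictures are saved under pics/ and viewed, at most 10 in all, crops included, and the job is handed in when it is done.

```bash
mkdir -p pics; ls; cat > h.py <<'E'
import numpy as np, cv2
from workcell import status, grab_frame, camera_params, bot, search_frame, silhouettes
from scipy.spatial.transform import Rotation as R
def tool():
    s=status.observe(); T=np.eye(4); T[:3,:3]=R.from_euler('xyz',s['tool_rot']).as_matrix(); T[:3,3]=s['position']; return T,s
def cam(name):
    p=camera_params(name); K=np.array(p['K'],float)
    if 'rvec' in p:
        M=cv2.Rodrigues(np.array(p['rvec'],float))[0]; t=np.array(p['tvec'],float).ravel()
        return K,M.T,-M.T@t
    W=tool()[0]@np.array(p['tool_from_camera'],float); return K,W[:3,:3],W[:3,3]
def at_z(c,uv,z):
    K,Rm,o=c; d=Rm@np.linalg.solve(K,[uv[0],uv[1],1.]); return o+d*(z-o[2])/d[2]
def proj(c,P):
    K,Rm,o=c; q=K@(Rm.T@(np.asarray(P,float)-o)); return q[:2]/q[2]
def ext(name,cams):
    out=[]
    for r in search_frame(cams,name)[:3]:
        e=np.array(r['extent'])*[560,420,560,420]; out.append((round(r['p'],2),e.round(1)))
    return out
E
python3 - <<'E'
from h import *
T,s=tool(); print({k:np.round(v,3) for k,v in s.items()})
for c in('scene','side'):
    im=grab_frame(c); cv2.imwrite(f'pics/{c}0.png',im)
    K,Rm,o=cam(c); print(c,K[0,0],o.round(3),Rm[:,2].round(2))
    for n in('lid','lid_grip','dial_knob','pan','hob','shaft_top','mug','salt','mill','ramekin','spoon','spice'):
        for p,e in ext(n,c): print(n,p,e)
E
```

```text
pics
{'clock': np.float64(0.0), 'qpos': array([ 1.052,  0.522, -0.036,  1.6  ,  0.021,  1.021, -0.113]), 'qd': array([ 0.001,  0.002, -0.001, -0.001, -0.001,  0.001, -0.   ]), 'joint_efforts': array([-1.0000e-03, -9.2712e+01,  1.9790e+00, -3.6994e+01,  1.8000e-02,
        8.0000e-03,  0.0000e+00]), 'position': array([ 0.271, -0.563,  0.239]), 'tool_rot': array([-3.14 ,  0.   ,  0.449]), 'force': array([ 0.081, -0.835,  0.251]), 'moment': array([ 0.001, -0.003, -0.011]), 'finger_force': np.float64(0.0), 'grip_width': np.float64(0.085)}
scene 491.5291924628705 [ 1.303 -0.314  0.961] [-0.67  0.23 -0.7 ]
lid 0.86 [349.1 184.9 406.5 223.4]
lid 0.66 [189.7 257.4 203.4 277.4]
lid_grip 0.86 [348.9 184.3 407.  225.1]
lid_grip 0.65 [222.6 306.9 264.5 343.3]
lid_grip 0.25 [186.9 260.2 206.  280.8]
dial_knob 0.53 [193.1 258.5 205.1 278.2]
pan 0.85 [ 93.5 190.1 164.1 261.2]
pan 0.62 [270.9 213.4 368.9 289.8]
pan 0.62 [319.5 111.1 392.9 163.4]
hob 0.66 [225.5 188.5 395.8 340.6]
mug 0.96 [410.6 216.8 453.2 262.4]
salt 0.86 [392.4 254.2 412.2 283.2]
mill 0.61 [162.8 293.3 191.7 347. ]
mill 0.4 [269.
[... 381 characters left out ...]
ip 0.69 [199.4 156.3 223.8 176.2]
lid_grip 0.56 [245.5 291.1 314.6 360.7]
lid_grip 0.22 [273.4 158.1 286.3 174.3]
dial_knob 0.63 [245.9 292.7 316.5 360.5]
pan 0.97 [355.7 315.7 453.9 403.8]
pan 0.77 [193.3 171.4 259.9 245.3]
hob 0.95 [171.  181.3 310.5 277.2]
hob 0.36 [200.  153.7 223.8 176.3]
mug 0.87 [177.7 312.  218.6 368. ]
mug 0.48 [314.2 200.3 332.3 283.6]
salt 0.83 [183.  275.  202.2 301.5]
salt 0.66 [196.6 156.1 223.1 177.4]
mill 0.91 [221.5 112.3 240.  152.4]
ramekin 0.63 [196.8 154.5 219.5 177.3]
ramekin 0.28 [272.2 154.7 286.7 170.8]
ramekin 0.16 [245.  293.5 316.2 360.7]
spoon 0.88 [318.5 200.1 331.3 283. ]
spoon 0.45 [248.5 291.9 316.2 361.1]
spice 0.64 [327.4 158.5 339.3 181.9]
```

```bash
python3 - <<'E'
import cv2,numpy as np
a=cv2.imread('pics/scene0.png')[100:400,60:480];b=cv2.imread('pics/side0.png')[100:400,150:480]
cv2.imwrite('pics/both.png',np.hstack([a,b]))
E
```

```text
(no output)
```

View pics/both.png

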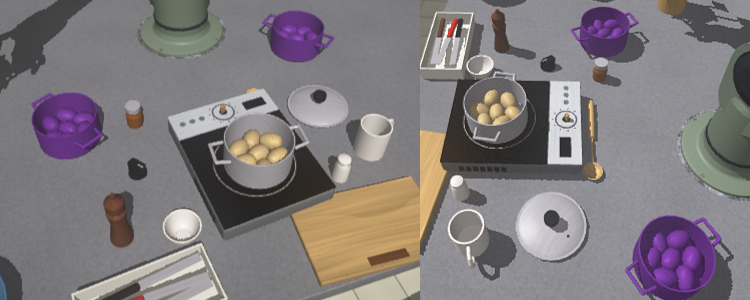

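The scene view shows the steel pan on the hob. The lid grip is at scene (379,196) and side (281,318). The knob is at scene (197,268) and side (277,163). The shaft is at scene (282,210) and side (296,221). The purple pots are decoys.

```bash
python3 - <<'E'
from h import *
S,D=cam('scene'),cam('side')
def both(n,a,b,z): print(n,at_z(S,a,z).round(3),at_z(D,b,z).round(3))
both('lidgrip',(379,196),(281,318),.048)
both('lid bbox',(378,204),(280,326.5),.011)
both('knob',(199,268),(278,164),.02)
both('shaft',(282,210),(296,219),.08)
both('panbbox',(320,250),(226,209),.13)
# outline of hob top in side: corners
for uv in((454-270,181),(580-270,182),(580-270,263),(441-270,263)): print(at_z(D,uv,.06).round(3))
for c,C in(('scene',S),('side',D)):
    grab_frame(c)
    for n in('pan','lid'):
        for r in silhouettes(c,n)[:3]:
            m=r['mask']; u=np.argwhere(m)
            print(c,n,round(r['p'],2),m.sum(),u.mean(0)[::-1].round(1),(np.array(r['extent'])*[560,420,560,420]).round())
E
```

```text
lidgrip [0.47  0.262 0.048] [0.464 0.266 0.048]
lid bbox [0.465 0.268 0.011] [0.465 0.272 0.011]
knob [ 0.54  -0.251  0.02 ] [ 0.532 -0.249  0.02 ]
shaft [ 0.47  -0.017  0.08 ] [0.454 0.003 0.08 ]
panbbox [0.662 0.006 0.13 ] [0.632 0.03  0.13 ]
[ 0.792 -0.109  0.06 ]
[ 0.426 -0.149  0.06 ]
[0.408 0.12  0.06 ]
[0.752 0.161 0.06 ]
scene pan 0.98 4970 [317.8 249.2] [269. 213. 369. 287.]
scene pan 0.7 2441 [356.3 135.2] [320. 111. 392. 161.]
scene pan 0.65 3873 [125.9 224.1] [ 92. 192. 162. 262.]
scene lid 0.75 1043 [241.8 326. ] [224. 311. 264. 344.]
scene lid 0.59 2000 [377.3 205.8] [347. 184. 407. 228.]
side pan 0.66 3506 [225.6 209.1] [191. 174. 258. 242.]
side pan 0.63 5910 [403.5 357.9] [357. 317. 456. 403.]
side pan 0.56 2184 [334.1 131. ] [300. 107. 370. 160.]
side lid 0.65 3957 [281.1 326.1] [242. 289. 317. 358.]
side lid 0.53 3592 [226.3 208.8] [193. 175. 260. 244.]
```

```bash
cat >> h.py <<'E'
def go(*P,yaw=None):
    T,s=tool()
    d=T[:3,:3].T@(np.array(P)-T[:3,3])/.06
    cy=s['tool_rot'][2]; tw=0 if yaw is None else -((yaw-cy+np.pi/2)%np.pi-np.pi/2)/np.radians(8)
    print('pos',T[:3,3].round(4),'yaw',round(cy,3),'j7',round(float(s['qpos'][6]),2),'rows',d.round(3),round(float(tw),2))
E
python3 -c "
from h import *
go(.47,-.25,.26); go(.45,-.03,.26)
p=camera_params('wrist');print(np.array(p['tool_from_camera']).round(3),p['K'])"
```

```text
pos [ 0.2712 -0.5631  0.2393] yaw 0.449 j7 -0.11 rows [ 5.25  -3.264 -0.345] 0.0
pos [ 0.2712 -0.5631  0.2393] yaw 0.449 j7 -0.11 rows [ 6.54  -6.712 -0.345] 0.0
[[ 0.001 -0.951 -0.311  0.081]
 [ 1.    -0.     0.002  0.002]
 [-0.002 -0.311  0.951 -0.135]
 [ 0.     0.     0.     1.   ]] [[316.83812503   0.         276.16996686]
 [  0.         316.83812503 217.82641184]
 [  0.           0.           1.        ]]
```

```bash
python3 -m creep '[[1,-0.62,-0.1,0,1],[2,-1.24,-0.35,0,1],[3,-1.86,-0.35,0,1],[4,-2.5,-0.35,0,1],[5.25,-3.26,-0.35,0,1]]'; python3 -m creep '[[0.8,-0.4,0,0,1],[0.8,-0.4,0,0,1]]'; python3 - <<'E'
from h import *
im=grab_frame('wrist');cv2.imwrite('pics/w1.png',im);W=cam('wrist')
for n in('dial_knob','shaft_top','hob'):
    for p,e in ext(n,'wrist'): print(n,p,e)
print(proj(W,[.535,-.25,.02]),proj(W,[.455,-.005,.08]))
go(.45,-.03,.26)
E
```

```text
clock: 2.22
position: [0.4387, -0.2988, 0.2605]
tool_rot: [3.141, -0.0, 0.449]
force: [1.8, -0.6, 0.1]
grip_width: 0.0859
finger_force: 0.0
clock: 2.48
position: [0.4731, -0.2543, 0.2602]
tool_rot: [-3.141, -0.001, 0.455]
force: [-0.8, -0.9, -0.1]
grip_width: 0.0855
finger_force: 0.0
dial_knob 0.85 [286.8 111.7 323.9 160.6]
shaft_top 0.61 [ 27.2  96.   53.7 109.8]
hob 0.61 [  0.    0.6 241.8 185. ]
[292.95359049 133.67331189] [22.33135921 98.3703489 ]
pos [ 0.47   -0.2591  0.2601] yaw 0.447 j7 -0.79 rows [ 1.350e+00 -3.587e+00  1.000e-03] 0.0
```

View pics/w1.png

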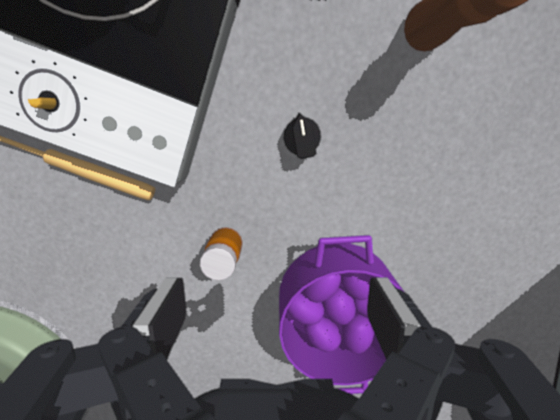

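Knob at (302,135), nose up in the image (tool +x); shaft near (45,102). Next, a look at the shaft from close by on the way to the lid.

```bash
python3 -m creep '[[0.2,-0.9,0,0,1],[0.4,-1.8,0,0,1],[0.5,-2.6,0,0,1],[0.6,-3.2,0,0,1],[0.6,-3.2,0,0,1]]'; python3 -m creep '[[0,0,0,0,1],[0,0,0,0,1]]'; python3 - <<'E'
from h import *
im=grab_frame('wrist');W=cam('wrist')
for n in('shaft_top','pan'):
    for p,e in ext(n,'wrist'): print(n,p,e)
u=proj(W,[.455,-.005,.08]).astype(int);print(u)
x,y=max(u[0]-70,0),max(u[1]-60,0)
c=cv2.resize(im[y:y+120,x:x+140],None,fx=4,fy=4,interpolation=cv2.INTER_CUBIC)
print(x,y);cv2.imwrite('pics/w2.png',np.hstack([c,cv2.resize(im,(240,480))][:1]));cv2.imwrite('pics/w2full.png',im)
T,s=tool();np.save('T2.npy',T)
go(.43,.24,.26)
E
```

```text
clock: 3.3
position: [0.4192, -0.0685, 0.2605]
tool_rot: [3.141, -0.0, 0.45]
force: [-0.1, -0.4, 1.5]
grip_width: 0.0855
finger_force: 0.0
clock: 3.55
position: [0.4199, -0.0706, 0.2601]
tool_rot: [3.142, 0.0, 0.447]
force: [0.7, -0.1, -0.1]
grip_width: 0.0853
finger_force: 0.0
pan 0.85 [240.4   0.  426.3  28.2]
pan 0.55 [414.9 259.5 560.  411.8]
pan 0.44 [ 2.1  0.  86.7 95. ]
[228 137]
158 77
pos [ 0.4198 -0.0701  0.26  ] yaw 0.448 j7 -1.16 rows [ 2.389 -4.586  0.   ] 0.0
```

View pics/w2.png

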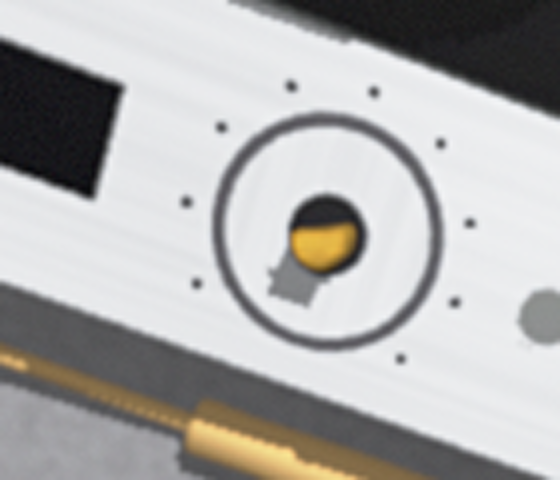

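The brass D-shaft shows at crop (325,245), with its flat facing up and slightly left in the image.

```bash
cat > m.py <<'E'
from h import *
def shaft(im,W,guess,pad=22):
    u=proj(W,guess).astype(int);x,y=u[0]-pad,u[1]-pad
    c=cv2.resize(im[y:y+2*pad,x:x+2*pad],None,fx=8,fy=8,interpolation=cv2.INTER_CUBIC)
    h=cv2.cvtColor(c,cv2.COLOR_BGR2HSV);m=((h[...,1]>110)&(h[...,2]>90)&(h[...,0]<35)).astype(np.uint8)
    n,l,st,ce=cv2.connectedComponentsWithStats(m);k=1+np.argmax(st[1:,4]);m=l==k
    full=lambda q:(np.asarray(q,float)+.5)/8-.5+[x,y]
    cols=np.where(m.any(0))[0];a,b=cols[0],cols[-1];w=b-a
    xs=np.arange(int(a+.2*w),int(b-.2*w));ys=np.array([np.where(m[:,i])[0][0] for i in xs])
    f=np.polyfit(xs,ys,1);P=[at_z(W,full((q,np.polyval(f,q))),.082) for q in(xs[0],xs[-1])]
    d=P[1]-P[0];nrm=np.array([-d[1],d[0]])/np.hypot(d[0],d[1])
    if nrm@W[1][:2,1]>0: nrm=-nrm
    mid=(at_z(W,full((a,0)),.082)+at_z(W,full((b,0)),.082))/2
    pts=np.argwhere(m)[:,::-1]; Q=np.array([at_z(W,full(p),.082)[:2] for p in pts[::7]])
    s=Q@nrm; t=Q@np.array([-nrm[1],nrm[0]])
    print('flat yaw',np.arctan2(nrm[1],nrm[0]).round(3),'normal ext',s.min().round(4),s.max().round(4),(np.ptp(s)).round(4),'width',np.ptp(t).round(4))
    s0,t0=s.max()-.002,(t.max()+t.min())/2
    print('centre from flat edge/width',(s0*nrm+t0*np.array([-nrm[1],nrm[0]])).round(4))
E
python3 - <<'E'
from m import *
im=cv2.imread('pics/w2full.png');T=np.load('T2.npy');p=camera_params('wrist');M=T@np.array(p['tool_from_camera']);W=(np.array(p['K'],float),M[:3,:3],M[:3,3])
shaft(im,W,[.455,-.005,.08])
print('ring',at_z(W,(158+327/4,77+232/4),.06).round(4))
# hob yaw: bottom panel edge in w2 crop: (0,282)->(560,478)?
a=at_z(W,(158,77+282/4),.06);b=at_z(W,(158+500/4,77+458/4),.06);d=a-b;print('hob yaw',np.arctan2(-d[0],d[1]))
im=cv2.imread('pics/w1.png');T=np.eye(4);T[:3,:3]=R.from_euler('xyz',[np.pi,0,.447]).as_matrix();T[:3,3]=[.4702,-.2590,.2601];M=T@np.array(p['tool_from_camera']);W=(np.array(p['K'],float),M[:3,:3],M[:3,3])
a=at_z(W,(304,134),.036);b=at_z(W,(302,118),.036);d=b-a;print('knob line',a.round(4),b.round(4),np.arctan2(d[1],d[0]))
E
```

```text
flat yaw 0.544 normal ext 0.3796 0.39 0.0104 width 0.0158
centre from flat edge/width [ 0.4612 -0.0127]
ring [ 0.4595 -0.0123  0.06  ]
hob yaw 0.10250828139153084
knob line [ 0.539  -0.2626  0.036 ] [ 0.553 -0.253  0.036] 0.6027156859910496
```

```bash
python3 -m creep '[[0.3,-0.9,0,0,1],[0.7,-1.8,0,0,1],[1.2,-2.7,0,0,1],[1.7,-3.6,0,0,1],[2.4,-4.6,0,0,1]]'; python3 -m creep '[[0.1,-0.1,0,0,1],[0.1,-0.1,0,0,1]]'; python3 - <<'E'
from h import *
im=grab_frame('wrist');cv2.imwrite('pics/w3.png',im);W=cam('wrist')
for n in('lid','lid_grip'):
    for p,e in ext(n,'wrist'): print(n,p,e)
for r in silhouettes('wrist','lid')[:2]:
    m=r['mask'];c,rad=cv2.minEnclosingCircle(np.argwhere(m)[:,::-1].astype(np.float32)); print(r['p'],c,rad,at_z(W,c,.01))
print(proj(W,[.465,.267,.05]),proj(W,[.465,.267,.011]))
go(.465,.266,.12)
E
```

```text
clock: 4.32
position: [0.4281, 0.2328, 0.2603]
tool_rot: [3.141, -0.0, 0.448]
force: [2.4, -1.5, 1.1]
grip_width: 0.0854
finger_force: 0.0
clock: 4.58
position: [0.4309, 0.2389, 0.2597]
tool_rot: [3.142, 0.001, 0.449]
force: [0.3, -0.2, 0.2]
grip_width: 0.0853
finger_force: 0.0
lid 0.93 [198.9  68.7 338.6 215.6]
lid_grip 0.92 [198.8  73.3 339.5 215.3]
0.9 (269.72979736328125, 141.69363403320312) 72.10922241210938 [0.47381248 0.26412054 0.01      ]
0.51 (485.91510009765625, 266.7075500488281) 11.887073516845703 [ 0.45153832 -0.06869202  0.01      ]
[263.14033182 151.21004407] [264.34755429 147.54258598]
pos [0.4311 0.2377 0.2602] yaw 0.447 j7 -1.91 rows [ 0.713 -0.182  2.337] 0.0
```

View pics/w3.png

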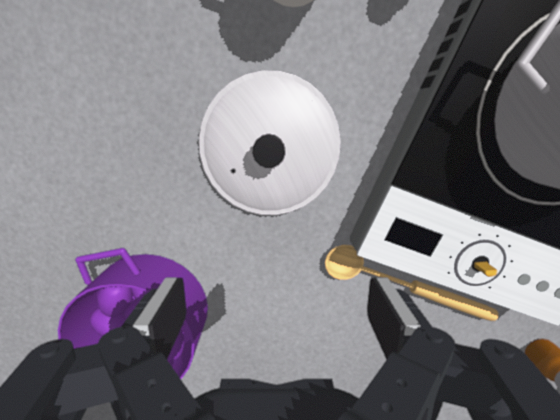

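Lid at (270,142) with its black grip at (269,151), clear of everything.

```bash
python3 - <<'E'
from h import *
W=cam('wrist');print(at_z(W,(268.7,151),.054).round(4),at_z(W,(269.5,142),.010).round(4))
p=at_z(W,(268.7,150.5),.054);go(p[0],p[1],.10);go(p[0],p[1],.036)
E
```

```text
[0.4685 0.2616 0.054 ] [0.4737 0.2639 0.01  ]
pos [0.4311 0.2377 0.2602] yaw 0.447 j7 -1.91 rows [ 0.743 -0.09   2.67 ] 0.0
pos [0.4311 0.2377 0.2602] yaw 0.447 j7 -1.91 rows [ 0.743 -0.091  3.737] 0.0
```

```bash
python3 -m creep '[[0.4,-0.05,0.8,0,1],[0.78,-0.09,1.7,0,1],[0.78,-0.09,2.7,0,1],[0.78,-0.09,3.4,0,1],[0.78,-0.09,3.7,0,1]]'; python3 -m creep '[[0,0,0,0,1],[0,0,0,0,0],[0,0,0,0,0],[0,0,0,0,0],[0,0,0,0,0]]' 50;  python3 -m creep '[[0,0,0,0,0],[0,0,0,0,0],[0,0,0,0,0],[0,0,-0.2,0,0],[0,0,-0.4,0,0]]'
```

```text
clock: 5.4
position: [0.4701, 0.263, 0.0364]
tool_rot: [3.141, 0.002, 0.448]
force: [-0.5, -1.0, 0.8]
grip_width: 0.0855
finger_force: 0.0
clock: 6.02
position: [0.4712, 0.2647, 0.0394]
tool_rot: [-3.142, -0.002, 0.449]
force: [-3.2, -1.2, 17.8]
grip_width: 0.0344
finger_force: 48.2
clock: 6.65
position: [0.4707, 0.2642, 0.063]
tool_rot: [3.142, 0.0, 0.449]
force: [-1.0, -0.6, -3.3]
grip_width: 0.0346
finger_force: 50.6
```

```bash
python3 -m creep '[[0,0,-0.9,0,0],[0,0,-1.8,0,0],[0,0,-2.7,0,0],[0,0,-3.2,0,0],[0,0,-3.2,0,0]]'; cat > pan.py <<'E'
from h import *
th=np.linspace(0,2*np.pi,240,endpoint=False)
def circ(x,y,z,r): return np.c_[x+r*np.cos(th),y+r*np.sin(th),np.full(240,z)]
def pj(C,P): K,Rm,o=C; q=(P-o)@Rm@K.T; return q[:,:2]/q[:,2:]
tot=0;G=[(x,y) for x in np.arange(.61,.675,.001) for y in np.arange(-.03,.045,.001)];ims=[]
for c in('scene','side'):
    im=cv2.imread(f'pics/{c}0.png');C=cam(c);g=cv2.GaussianBlur(cv2.cvtColor(im,cv2.COLOR_BGR2GRAY),(0,0),.8).astype(np.float32)
    gr=np.hypot(cv2.Sobel(g,5,1,0),cv2.Sobel(g,5,0,1))
    gr=np.minimum(gr,150)
    sc=[]
    for x,y in G:
        s=0
        for r in(.08,.077):
            q=pj(C,circ(x,y,.145,r)).astype(np.float32);s+=cv2.remap(gr,q[:,:1],q[:,1:],1).mean()
        sc.append(s)
    sc=np.array(sc);print(c,np.round(G[sc.argmax()],3),sc.max()/np.median(sc));tot=tot+sc;ims.append((im,C))
b=G[tot.argmax()];print('both',np.round(b,3))
out=[]
for im,C in ims:
    u=proj(C,[*b,.12]).astype(int);x,y=u[0]-60,u[1]-60
    k=cv2.resize(im[y:y+120,x:x+120],None,fx=3.3,fy=3.3)
    for r in(.08,): cv2.polylines(k,[((pj(C,circ(*b,.145,r))-[x,y]+.5)*3.3-.5).round().astype(int)],True,(0,0,255),1)
    out.append(k)
cv2.imwrite('pics/pan.png',np.hstack(out))
E
python3 pan.py
```

```text
clock: 7.28
position: [0.4713, 0.2646, 0.2567]
tool_rot: [-3.142, -0.004, 0.449]
force: [0.1, 0.0, -4.6]
grip_width: 0.0344
finger_force: 51.4
scene [0.637 0.011] 1.6199595
side [0.635 0.012] 1.7872623
both [0.636 0.011]
```

View pics/pan.png

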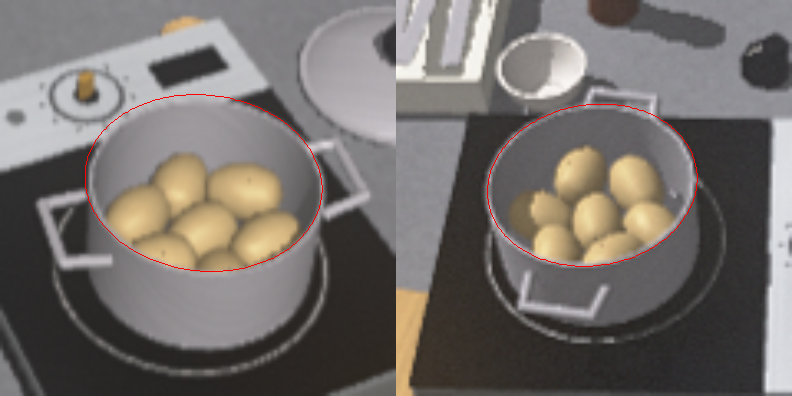

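The rim circle overlay matches in both views, so the pan is at (0.636, 0.011). Next I check the lid's axis in the tool frame.

```bash
cat > lidfit.py <<'E'
from h import *
im=grab_frame('wrist');cv2.imwrite('pics/w4.png',im);p=camera_params('wrist');M=np.array(p['tool_from_camera']);C=(np.array(p['K'],float),M[:3,:3],M[:3,3])
th=np.linspace(-1.9,1.9,160)
g=cv2.GaussianBlur(cv2.cvtColor(im,cv2.COLOR_BGR2GRAY),(0,0),.8).astype(np.float32);gr=np.minimum(np.hypot(cv2.Sobel(g,5,1,0),cv2.Sobel(g,5,0,1)),120)
best=[]
for z in(.0255,.0275,.0295):
  for x in np.arange(-.012,.013,.001):
    for y in np.arange(-.008,.009,.001):
      P=np.c_[x+.084*np.cos(th),y+.084*np.sin(th),np.full(160,z)];q=(P-C[2])@C[1]@C[0].T;q=(q[:,:2]/q[:,2:]).astype(np.float32)
      best.append((float(cv2.remap(gr,q[:,:1],q[:,1:],1).mean()),z,x,y,q))
best.sort(key=lambda t:-t[0])
for b in best[:6]: print(np.round(b[:4],4))
cv2.polylines(im,[best[0][4].round().astype(int)],False,(0,0,255),1);cv2.imwrite('pics/w4o.png',im)
go(.636,.011,.25)
E
python3 lidfit.py
```

```text
[ 1.00402e+02  2.95000e-02 -5.00000e-03  2.00000e-03]
[ 9.72865e+01  2.95000e-02 -4.00000e-03  3.00000e-03]
[ 9.56397e+01  2.95000e-02 -5.00000e-03  3.00000e-03]
[ 9.56098e+01  2.75000e-02 -5.00000e-03  3.00000e-03]
[ 9.35633e+01  2.95000e-02 -4.00000e-03  2.00000e-03]
[ 8.33502e+01  2.75000e-02 -5.00000e-03  2.00000e-03]
pos [0.4707 0.2641 0.2548] yaw 0.449 j7 -1.93 rows [0.652 4.996 0.082] 0.0
```

View pics/w4o.png

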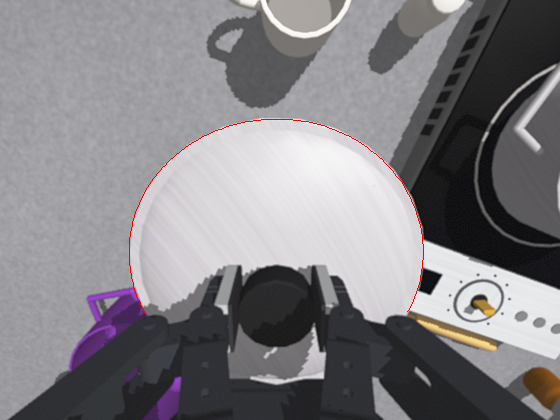

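```bash
python3 -m creep '[[0.1,0.8,0,0,0],[0.25,1.7,0,0,0],[0.4,2.6,0,0,0],[0.55,3.5,0,0,0],[0.65,4.3,0,0,0]]';  python3 -m creep '[[0.05,0.5,0,0,0],[0.06,0.7,0,0,0],[0.06,0.7,0,0,0],[0.06,0.7,0,0,0]]'; python3 -c "
from h import *
d=R.from_euler('z',.449).as_matrix()@[.0035,0,0]
go(.636+d[0],.011+d[1],.19); go(.636+d[0],.011+d[1],.176)"
```

```text
clock: 7.95
position: [0.618, 0.0467, 0.2523]
tool_rot: [-3.141, 0.002, 0.448]
force: [0.7, 1.1, -3.2]
grip_width: 0.0346
finger_force: 51.3
clock: 8.45
position: [0.6386, 0.0139, 0.2538]
tool_rot: [-3.141, 0.0, 0.45]
force: [-0.5, -0.2, -3.1]
grip_width: 0.0344
finger_force: 51.3
pos [0.6386 0.0139 0.2538] yaw 0.45 j7 -1.4 rows [-1.000e-03  2.600e-02  1.063e+00] 0.0
pos [0.6386 0.0139 0.2538] yaw 0.45 j7 -1.4 rows [-1.000e-03  2.600e-02  1.297e+00] 0.0
```

```bash
python3 -m creep '[[0,0.02,0.4,0,0],[0,0.02,0.8,0,0],[0,0.02,1.0,0,0],[0,0.02,1.1,0,0],[0,0.02,1.15,0,0]]'; python3 -m creep '[[0,0,0.03,0,0],[0,0,0.06,0,0],[0,0,0.09,0,0],[0,0,0.12,0,0],[0,0,0.12,0,0]]';python3 - <<'E'
from h import *
print(tool()[0][:3,3])
o=[]
for c in('scene','side'):
    im=grab_frame(c);u=proj(cam(c),[.636,.011,.14]).astype(int);o.append(cv2.resize(im[u[1]-60:u[1]+60,u[0]-60:u[0]+60],None,fx=3.3,fy=3.3))
cv2.imwrite('pics/seat.png',np.hstack(o))
E
```

```text
clock: 9.07
position: [0.64, 0.0117, 0.1855]
tool_rot: [3.141, -0.001, 0.449]
force: [0.2, -0.4, -2.9]
grip_width: 0.0346
finger_force: 51.4
clock: 9.7
position: [0.6414, 0.0121, 0.1802]
tool_rot: [3.14, -0.005, 0.449]
force: [3.3, 3.8, 16.8]
grip_width: 0.0344
finger_force: 53.4
[0.6414167  0.01212707 0.1801521 ]
```

View pics/seat.png

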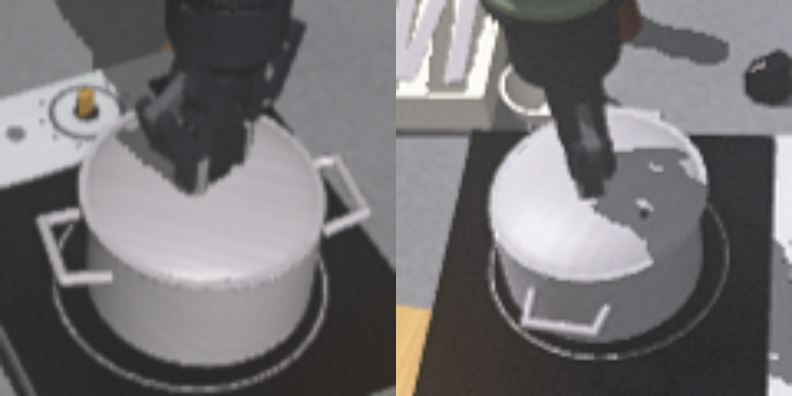

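```bash
cat > lf.py <<'E'
from h import *
from pan import circ,pj
import sys
G=[(x,y,z) for z in(.145,.148,.151,.155) for x in np.arange(.62,.655,.001) for y in np.arange(-.01,.03,.001)]
tot=0;o=[]
for c in('scene','side'):
    im=grab_frame(c);C=cam(c);g=cv2.GaussianBlur(cv2.cvtColor(im,cv2.COLOR_BGR2GRAY),(0,0),.8).astype(np.float32)
    gr=np.minimum(np.hypot(cv2.Sobel(g,5,1,0),cv2.Sobel(g,5,0,1)),150);sc=[]
    for t in G:
        q=pj(C,circ(*t,.084)).astype(np.float32);sc.append(cv2.remap(gr,q[:,:1],q[:,1:],1).mean())
    sc=np.array(sc);tot=tot+sc;print(c,np.round(G[sc.argmax()],3));o.append((im,C))
G=np.array(G);b=G[tot.argmax()]
for z in np.unique(G[:,2]): 
    k=G[:,2]==z;print(z,tot[k].max().round(1),G[k][tot[k].argmax()].round(3))
r=[]
for im,C in o:
    u=proj(C,[.636,.011,.14]).astype(int)-60;k=cv2.resize(im[u[1]:u[1]+120,u[0]:u[0]+120],None,fx=3.3,fy=3.3)
    cv2.polylines(k,[((pj(C,circ(*b,.084))-u+.5)*3.3-.5).round().astype(int)],True,(0,0,255),1);r.append(k)
cv2.imwrite(f'pics/lf{sys.argv[1]}.png',np.hstack(r))
E
python3 lf.py 1; python3 -m creep '[[0,0,0,0,0],[0,0,0,0,0]]'
```

```text
scene [0.637 0.011] 1.6199595
side [0.635 0.012] 1.7872623
both [0.636 0.011]
scene [0.633 0.013 0.145]
side [0.633 0.011 0.155]
0.145 196.1 [0.633 0.01  0.145]
0.148 215.9 [0.634 0.01  0.148]
0.151 227.3 [0.634 0.009 0.151]
0.155 218.0 [0.634 0.01  0.155]
clock: 10.15
position: [0.6415, 0.0121, 0.1801]
tool_rot: [3.14, -0.005, 0.449]
force: [3.8, 3.1, 17.1]
grip_width: 0.0346
finger_force: 53.4
```

```bash
python3 -m creep '[[0,0,-0.05,0,0],[0.04,0,-0.05,0,0],[0.04,0,-0.05,0,0],[0.04,0,-0.05,0,0]]';python3 -m creep '[[0,0,0.02,0,0],[0,0,0.04,0,0],[0,0,0.06,0,0],[0,0,0.06,0,0]]'
```

```text
clock: 10.65
position: [0.6419, 0.0123, 0.1808]
tool_rot: [3.142, 0.0, 0.449]
force: [1.7, 0.3, 0.8]
grip_width: 0.0344
finger_force: 51.8
clock: 11.15
position: [0.6418, 0.0123, 0.1771]
tool_rot: [-3.141, 0.0, 0.449]
force: [-1.1, -0.7, -1.4]
grip_width: 0.0342
finger_force: 51.6
```

```bash
python3 -m creep '[[0,0,0.015,0,0],[0,0,0.03,0,0],[0,0,0.03,0,0]]'; python3 lf.py 2
```

```text
clock: 11.52
position: [0.6419, 0.0123, 0.1763]
tool_rot: [3.141, -0.0, 0.449]
force: [-6.1, -0.9, 10.3]
grip_width: 0.0347
finger_force: 53.1
scene [0.637 0.011] 1.6199595
side [0.635 0.012] 1.7872623
both [0.636 0.011]
scene [0.635 0.012 0.145]
side [0.636 0.009 0.145]
0.145 229.3 [0.635 0.01  0.145]
0.148 233.2 [0.636 0.01  0.148]
0.151 224.5 [0.636 0.011 0.151]
0.155 199.7 [0.636 0.012 0.155]
```

Seated at the pan centre, at rim height (0.148). I release it.

```bash
python3 -m creep '[[0,0,0,0,0.6],[0,0,0,0,1],[0,0,0,0,1],[0,0,0,0,1],[0,0,-0.3,0,1]]'; python3 -m creep '[[0,0,-0.6,0,1],[0,0,-1.3,0,1],[0,0,-1.3,0,1]]'; python3 lf.py 3; python3 -c "
from h import *
go(.54,-.255,.25,yaw=.6)
go(.49,-.285,.18,yaw=.6)"
```

```text
clock: 12.25
position: [0.6413, 0.0124, 0.1931]
tool_rot: [-3.141, 0.002, 0.449]
force: [0.0, 0.1, 0.9]
grip_width: 0.0856
finger_force: 0.0
clock: 12.62
position: [0.6433, 0.0127, 0.2761]
tool_rot: [3.139, -0.006, 0.449]
force: [-0.3, 0.4, 0.0]
grip_width: 0.0858
finger_force: 0.0
scene [0.637 0.011] 1.6199595
side [0.635 0.012] 1.7872623
both [0.636 0.011]
scene [0.635 0.012 0.145]
side [0.636 0.009 0.145]
0.145 257.9 [0.635 0.01  0.145]
0.148 260.5 [0.637 0.011 0.148]
0.151 248.5 [0.637 0.011 0.151]
0.155 223.0 [0.636 0.013 0.155]
pos [0.642  0.0124 0.2724] yaw 0.449 j7 -1.39 rows [-3.464  3.278  0.372] -1.08
pos [0.642  0.0124 0.2724] yaw 0.449 j7 -1.39 rows [-4.433  3.366  1.538] -1.08
```

View pics/lf3.png

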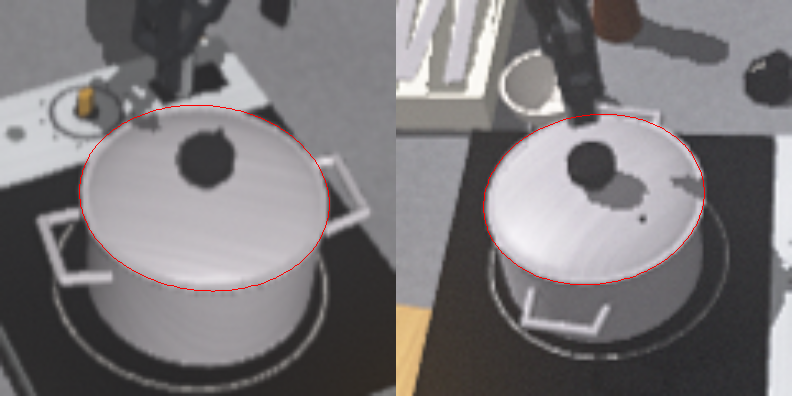

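The lid sits square, and its circle matches in both views. Next is the knob.

```bash
python3 -m creep '[[-0.9,0.7,0.2,-0.5,1],[-1.8,1.4,0.4,-1,1],[-2.6,2,0.6,-1.08,1],[-3.4,2.6,0.8,-1.08,1],[-4.4,3.35,1.3,-1.08,1]]'; python3 -m creep '[[0,0,0.1,0,1],[0,0,0.1,0,1],[0,0,0.1,0,1]]'; python3 - <<'E'
from h import *
im=grab_frame('wrist');cv2.imwrite('pics/w5full.png',im);W=cam('wrist');np.save('T5.npy',tool()[0])
for n in('dial_knob',):
    for p,e in ext(n,'wrist'): print(n,p,e)
u=proj(W,[.54,-.255,.03]).astype(int);print(u)
x,y=max(u[0]-70,0),max(u[1]-60,0);print(x,y)
cv2.imwrite('pics/w5.png',cv2.resize(im[y:y+120,x:x+140],None,fx=5,fy=5,interpolation=cv2.INTER_CUBIC))
go(.54,-.255,.1)
E
```

```text
clock: 13.35
position: [0.5026, -0.2606, 0.2034]
tool_rot: [3.141, 0.0, 0.599]
force: [1.2, -1.0, -0.5]
grip_width: 0.0852
finger_force: 0.0
clock: 13.72
position: [0.5047, -0.2576, 0.198]
tool_rot: [-3.141, -0.001, 0.601]
force: [-0.1, -0.3, 0.1]
grip_width: 0.0854
finger_force: 0.0
dial_knob 0.76 [275.4 140.8 316.6 196.4]
dial_knob 0.67 [427.2   3.7 559.6  96. ]
[292 169]
222 109
pos [ 0.5046 -0.2578  0.1982] yaw 0.601 j7 -0.79 rows [0.512 0.295 1.636] 0.0
```

View pics/w5.png

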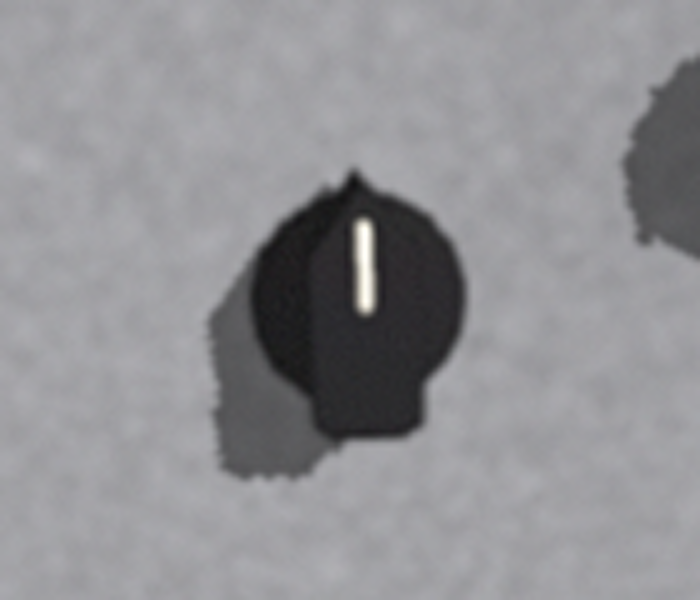

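```bash
python3 - <<'E'
from h import *
W=cam('wrist');f=lambda a,z:at_z(W,(222+a[0]/5,109+a[1]/5),z)
a,b=f((366.5,308),.036),f((362.5,224),.036);d=b-a;y1=np.arctan2(d[1],d[0])
e=f((370,434),.036);n=f((353,174),.031)
d2=n-e;y2=np.arctan2(d2[1],d2[0]);sk=f((358.5,298),.006)
u=d2[:2]/np.hypot(*d2[:2]);print('yaw',y1,y2,'len',np.hypot(*d2[:2]),'skirt c',sk.round(4),'from bar',(e[:2]+.022*u).round(4))
c=(sk[:2]+e[:2]+.022*u)/2
go(c[0],c[1],.10,yaw=(y1+y2)/2);go(c[0],c[1],.02,yaw=(y1+y2)/2)
E
```

```text
yaw 0.6679941192922467 0.6800032809743433 len 0.04872339605194901 skirt c [ 0.539  -0.2595  0.006 ] from bar [ 0.539  -0.2585]
pos [ 0.5046 -0.2578  0.1982] yaw 0.601 j7 -0.79 rows [0.46  0.34  1.636] -0.52
pos [ 0.5046 -0.2578  0.1982] yaw 0.601 j7 -0.79 rows [0.46  0.339 2.97 ] -0.52
```

```bash
python3 -m creep '[[0.46,0.34,0.8,-0.45,1],[0.46,0.34,1.6,-0.45,1],[0.46,0.34,2.3,-0.45,1],[0.46,0.34,2.8,-0.45,1],[0.46,0.34,2.94,-0.45,1]]'; python3 -m creep '[[0,0,0,0,1],[0,0,0,0,0.3],[0,0,0,0,0],[0,0,0,0,0],[0,0,0,0,0]]' 40;  python3 -m creep '[[0,0,0,0,0],[0,0,0,0,0],[0,0,0,0,0]]'
```

```text
clock: 14.45
position: [0.5379, -0.2591, 0.0201]
tool_rot: [-3.14, 0.001, 0.664]
force: [0.3, -0.0, 0.8]
grip_width: 0.0856
finger_force: 0.0
clock: 15.08
position: [0.5384, -0.2602, 0.022]
tool_rot: [3.141, -0.0, 0.662]
force: [-1.2, -0.1, 7.7]
grip_width: 0.0212
finger_force: 39.8
clock: 15.45
position: [0.5384, -0.2602, 0.022]
tool_rot: [3.141, -0.0, 0.662]
force: [-1.9, -0.2, 7.1]
grip_width: 0.0214
finger_force: 39.8
```

```bash
python3 -m creep '[[0,0,-0.3,0,0],[0,0,-0.9,0,0],[0,0,-1.7,0,0],[0,0,-2.4,0,0],[0,0,-2.4,0,0]]' 80; python3 -c "
from h import *
go(.4175,-.038,.165,yaw=.54)"
```

```text
clock: 16.08
position: [0.5396, -0.2607, 0.1695]
tool_rot: [3.137, -0.003, 0.662]
force: [-0.6, -0.9, -1.7]
grip_width: 0.0202
finger_force: 78.9
pos [ 0.5396 -0.2607  0.1695] yaw 0.662 j7 -0.77 rows [ 0.677 -4.179  0.055] 0.87
```

```bash
python3 -m creep '[[0.15,-0.9,0,0.4,0],[0.3,-1.8,0,0.87,0],[0.45,-2.7,0,0.87,0],[0.6,-3.6,0,0.87,0],[0.68,-4.2,0,0.87,0]]'; python3 -m creep '[[0,0,0,0,0],[0,0,0,0,0],[0,0,0,0,0]]'; python3 - <<'E'
from m import *
im=grab_frame('wrist');W=cam('wrist');cv2.imwrite('pics/w6.png',im);np.save('T6.npy',tool()[0])
print(proj(W,[.4605,-.0125,.082]))
shaft(im,W,[.4605,-.0125,.082],pad=30)
go(.4605,-.0125,.13,yaw=.54)
E
```

```text
clock: 16.7
position: [0.4139, -0.0345, 0.1654]
tool_rot: [-3.141, 0.0, 0.542]
force: [1.0, 0.5, -0.5]
grip_width: 0.0203
finger_force: 79.0
clock: 17.08
position: [0.4156, -0.037, 0.1653]
tool_rot: [-3.141, 0.0, 0.54]
force: [0.2, -0.6, -1.1]
grip_width: 0.0203
finger_force: 79.0
[275.88888    160.04531325]
flat yaw 0.503 normal ext 0.3899 0.4011 0.0112 width 0.0144
centre from flat edge/width [ 0.4618 -0.0113]
pos [ 0.4156 -0.0369  0.1653] yaw 0.54 j7 -1.29 rows [0.851 0.036 0.588] -0.0
```

View pics/w6.png

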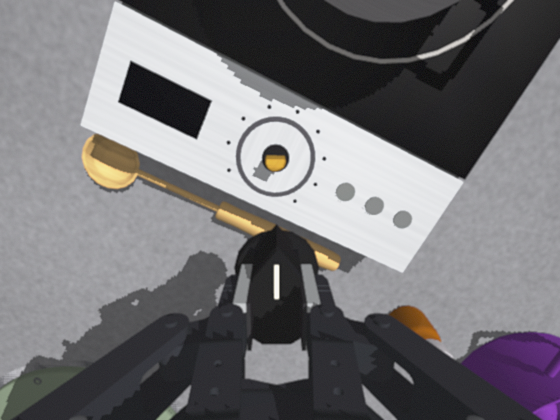

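The knob is aligned with the tool (its line is vertical at col 277). The shaft is at (275,158), its flat facing nearly straight up.

```bash
python3 - <<'E'
from h import *
im=cv2.imread('pics/w6.png');W=cam('wrist')
th=np.linspace(0,2*np.pi,200)
g=cv2.GaussianBlur(cv2.cvtColor(im,cv2.COLOR_BGR2GRAY),(0,0),.8).astype(np.float32)
best=[]
for r in np.arange(.021,.030,.0005):
  for x in np.arange(.452,.469,.0005):
    for y in np.arange(-.02,-.004,.0005):
      P=np.c_[x+r*np.cos(th),y+r*np.sin(th),np.full(200,.06)];q=(P-W[2])@W[1]@W[0].T;q=(q[:,:2]/q[:,2:]).astype(np.float32)
      best.append((float(cv2.remap(g,q[:,:1],q[:,1:],1).mean()),r,x,y))
best.sort();print(np.round(best[:4],4))
b=best[0]
# knob: nose top tip and skirt in tool frame
T=tool()[0];z0=T[2,3]-.022
print('nose tool x at 36/26/6:',[ (np.linalg.inv(T)@np.r_[at_z(W,(277,228),z0+h),1])[:2].round(4) for h in(.036,.026,.006)])
for yaw in(.52,):
    d=R.from_euler('z',yaw).as_matrix()@[.001,0,0]
    go(b[2]-d[0],b[3]-d[1],.12,yaw=yaw);go(.4618-d[0],-.0113-d[1],.12,yaw=yaw)
E
```

```text
[[ 9.793470e+01  2.800000e-02  4.590000e-01 -1.250000e-02]
 [ 9.869030e+01  2.800000e-02  4.590000e-01 -1.300000e-02]
 [ 1.002595e+02  2.800000e-02  4.595000e-01 -1.250000e-02]
 [ 1.010521e+02  2.800000e-02  4.585000e-01 -1.250000e-02]]
nose tool x at 36/26/6: [array([0.037 , 0.0025]), array([0.0334, 0.0026]), array([0.0261, 0.0026])]
pos [ 0.4156 -0.0369  0.1653] yaw 0.54 j7 -1.29 rows [0.813 0.023 0.755] 0.14
pos [ 0.4156 -0.0369  0.1653] yaw 0.54 j7 -1.29 rows [0.864 0.029 0.755] 0.14
```

```bash
python3 -m creep '[[0.4,0,0.1,0.14,0],[0.84,-0.02,0.3,0.14,0],[0.84,-0.02,0.6,0.14,0],[0.84,-0.02,0.85,0.14,0],[0.84,-0.02,0.85,0.14,0]]'; python3 -m creep '[[0,0,0.1,0,0],[0,0,0.15,0,0],[0,0,0.2,0,0],[0,0,0.2,0,0]]'; python3 -c "
from h import *
go(.46,-.0125,.084)"
```

```text
clock: 17.75
position: [0.4573, -0.0097, 0.1135]
tool_rot: [-3.141, 0.002, 0.521]
force: [-0.2, 0.7, -0.9]
grip_width: 0.0205
finger_force: 79.0
clock: 18.25
position: [0.458, -0.0094, 0.1024]
tool_rot: [3.141, 0.0, 0.521]
force: [-0.8, -2.0, 1.0]
grip_width: 0.0202
finger_force: 79.2
pos [ 0.458  -0.0094  0.1024] yaw 0.521 j7 -1.45 rows [0.003 0.06  0.307] 0.0
```

```bash
python3 -m creep '[[0,0,0.05,0,0],[0,0,0.1,0,0],[0,0,0.1,0,0]]'
```

```text
clock: 18.62
position: [0.4576, -0.0099, 0.0961]
tool_rot: [3.141, 0.001, 0.521]
force: [-0.3, -5.3, -0.8]
grip_width: 0.0205
finger_force: 79.3
```

It is sliding in (z 0.096 with almost no axial force). I ease off the side force and continue down.

```bash
python3 -m creep '[[0,0.012,0,0,0],[0,0.012,0.05,0,0],[0,0.012,0.1,0,0],[0,0.012,0.1,0,0]]'
```

```text
clock: 19.12
position: [0.458, -0.0102, 0.09]
tool_rot: [-3.141, 0.001, 0.521]
force: [-3.1, -3.9, 0.2]
grip_width: 0.0206
finger_force: 79.2
```

```bash
python3 -m creep '[[-0.012,0.006,0.03,0,0],[-0.012,0.006,0.06,0,0],[-0.012,0.006,0.09,0,0],[-0.012,0.006,0.12,0,0],[-0.012,0.006,0.12,0,0]]'
```

```text
clock: 19.75
position: [0.4582, -0.0104, 0.0837]
tool_rot: [3.141, -0.0, 0.522]
force: [-4.8, -0.9, 19.1]
grip_width: 0.0201
finger_force: 82.0
```

```bash
python3 -m creep '[[-0.006,0,0.015,0,0],[-0.006,0,0.015,0,0],[-0.006,0,0.015,0,0]]'; python3 lf.py 9 | tail -3; python3 -c "
from h import *
grab_frame('wrist');print(ext('dial_knob','wrist'))
s=tool()[1];print(s['position'],s['force'],s['clock'])"
```

```text
clock: 20.12
position: [0.4582, -0.0105, 0.0833]
tool_rot: [3.141, -0.001, 0.522]
force: [-8.2, -0.4, 33.6]
grip_width: 0.0203
finger_force: 83.9
0.148 260.3 [0.636 0.011 0.148]
0.151 249.1 [0.636 0.011 0.151]
0.155 221.7 [0.636 0.013 0.155]
[(0.95, array([237.5, 220.2, 322.4, 349. ]))]
[ 0.45822089 -0.0105026   0.08332815] [-6.94429792 -0.52133836 34.39333344] 20.325
```

```bash
python3 -m creep '[[0.004,0,-0.01,0,0],[0.004,0,-0.01,0,0],[0.004,0,-0.01,0,0]]' && python3 -c "
from workcell import bot;print(bot.job_done())"
```

```text
clock: 20.7
position: [0.4582, -0.0104, 0.0836]
tool_rot: [3.141, -0.001, 0.522]
force: [-6.1, -0.4, 23.9]
grip_width: 0.0202
finger_force: 82.0
the job is handed in; nothing more can be done
None
```

The job is handed in at 20.7 s: the lid is seated squarely on the pan and let go, and the knob is on the D-shaft, held fully pressed down with about 24 N. The knob's final fit rests on the measured height and force, not on a last look at a picture.

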